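# Put a stripped chuck jaw set away in its kit box

## Robot

A 6-joint arm with a two-finger parallel gripper is mounted at the origin on a cart in front of the work surface, level with it; the furniture and walls round the work are solid. World frame = base frame: x ahead of the robot, y to its left, z up, the work surface at z = 0. Lengths are in mm, angles in rad, forces in N, time in s.
With the tool pointing down it reaches from about 400 to 925 mm from the base axis. Payload 12.5 kg.
Tool frame: the origin (TCP) lies midway between the tips of the shut fingers; the grasp point (between the pads) lies 19 mm behind it; z points along the fingers, y is the line along which they close (so a half turn about z gives the same grasp; the last joint's range is limited). The gripper opens to 95 mm and grips with 3 to 60 N. Pads are 20 mm wide; open, the fingers measure 119 mm over their backs; the gripper's body (75 mm by 180 mm) begins 59 mm behind the grasp point.
Start: joints at [1.014, 0.491, 1.559, -0, 1.092, -0.106], TCP at [272.292, 562.59, 179.661] pointing down, gripper open.
Joint ranges: [-3.1, 3.1], [-0.84, 2.19], [0.05, 2.79], [-1.13, 4.28], [0.06, 2.93], [-2.69, 2.69]. Speed limits (rad/s): [2.22, 2.22, 2.79, 3.14, 3.14, 3.14].

## Interface

Orientations are given as [roll, pitch, yaw] about the fixed x, y, z axes, in that order (R = Rz(yaw) Ry(pitch) Rx(roll)).
In Python, from cell import state, read_camera, camera_info, env gives the robot as it stands.
- The arm moves only by the tool move_arm, never from a script. Its argument "commands" is a list of rows, each a list of 3 entries, a list of its own where there are three numbers: the shift along the world's x, y, z in cm, then the turn, a rotation vector about the world's x, y, z in degrees, then the opening, from 0 (shut) to 1 (fully open). A call has 1 to 10 rows; each row shifts and turns the commanded pose from where the row before left it; what a row does not reach is not made up. A row lasts 1/10 s, in which the tool goes at most 50 mm and 8.59 degrees, less where a joint would pass 70% of its speed; a pose out of reach is approached as far as the arm can. A call with a gripper value outside its range is refused whole. The fingers move at their own pace and stop on an object; the grip force is fixed at half the most. Time passes only in rows, so rows that do not move let the fingers close. It gives the time, the measured TCP pose, the force, the opening and the grip force at its end, in the units of the state.
- state(): the state, without advancing time (a new reading comes with each control period).
- read_camera(name): name is "scene" or "top"; returns the picture (384x512x3 uint8, blue, green, red); there is no depth.
- camera_info(name): a dict with "K" (3x3 intrinsics, pixels), "cam_to_world" (4x4, takes a point from camera to world coordinates). Camera axes: x right, y down, z forward; pixel columns grow to the right and rows downward; lengths in mm; the calibration is good to about 2 mm. A picture is of the moment at which its call begins. camera_info takes no time and is no camera call.
- env.job_done(): hands the job in; it is judged then, once.
The state is a dict: "t": time; "joints": joint angles; "qvel": joint speeds; "tau": joint torques, N m; "eef_pos": TCP position; "tcp_rot": TCP orientation; "ft_force": force on the tool from outside, world axes, zero at the start; "moment": the same for the moment, N m; "opening": opening from 0.0 (shut) to 1.0 (fully open); "grip_force": force on a finger pad.
Only numpy, scipy, OpenCV 4.12 (cv2) and the standard library are available. Lean on these libraries where they do the work, as an engineer would, in place of code of your own. Each camera call takes 0.05 s, during which the arm holds its last target. There are 200 camera calls.

## Task

Put the stripped jaw set away in the kit box: slide the two T-nuts along the slot of the steel master jaw to its open end, lift them off and lay each flat in its own rectangular pocket of the two-pocket insert; lay the pale soft jaw from between the steel chucks flat in the long pocket; and stand the two cap screws, heads down, one in each round well. Do not disturb the dial indicator, and leave everything seated on the floor of its pocket and released.

Things in the scene. Friction and masses are not known exactly. Their poses are not given: they have to be found in the camera images.
- master_jaw: Fixed bare-steel block 66x200x60 mm, origin under its centre, T-slot along its y. Slot floor z=44 mm, undercut 35 mm wide; lips 23 mm apart, tops at z=59.5. A stop closes the slot at y=-90 mm; the lips end at y=+42 and the walls too: beyond, to y=+100, is a flat open landing at floor height. A T-nut whose centre is past y=+63 mm is free to be lifted. It lies beside the kit box, on either side.
- tee_nut_a: Loose black steel T-nut, 110 g, captive in the slot, nearer its closed end: flange 32x40x10 mm, above it a neck 20 mm (x) by 40 mm (y) up to z=21 mm. Origin at the centre of its underside, y along the slot. Its neck stands 5.5 mm above the lips: pinch it there, across the 20 mm or over the two ends (40 mm).
- tee_nut_b: The second T-nut, same shape, nearer the open end of the slot, so it must leave first. At the start at least 25 mm of free slot lies between the two.
- soft_jaw: Loose pale steel block with two holes, 34x72x28 mm (x,y,z), 0.4 to 0.7 kg, on the bench in the gap between the two pale chucks. Origin at the centre of its underside, long axis y. (Other soft jaws at the back left of the bench do not belong to this set.)
- cap_screw_a: Loose black socket-head cap screw standing on its head in the gap between the two pale chucks, 57 mm tall, 64 g; head 18 mm across, about 13 mm high, shank about 12 mm. Origin at the centre of its underside (the head's face), z up along the shank.
- cap_screw_b: A second, identical cap screw. The screws and the soft jaw stand in a row running away from the robot, in any order, 140 mm high chucks left and right of them: take them with the fingers closing along the row (about world x).
- jaw_insert: Fixed grey insert in the black kit box, 94x58x48 mm, origin under its centre, 10 mm above the bench; top at z=48 mm in its frame. One long pocket at its centre, 80 mm (along its x) by 43 mm, 10 mm deep (floor z=38 mm), edges bevelled 3 mm: for the soft jaw, long axis along the insert's x.
- nut_insert: Fixed insert of the same outside. Two rectangular pockets centred at x=-23.5 and x=+23.5 mm, y=0, each 40 mm (x) by 48 mm (y), 10 mm deep (floor z=38 mm), edges bevelled 3 mm: a T-nut in each, whichever, its 40 mm length along the insert's y.
- screw_insert: Fixed insert of the same outside. Two round wells, 27 mm across, centred at x=-23.5 and x=+23.5 mm, y=0, 14 mm deep (floor z=34 mm), edges bevelled 3 mm: a cap screw in each, whichever, standing on its head. The three inserts lie side by side along the box's y in any order, turned alike; box 104x186x58 mm, behind the chucks.
- dial_indicator: Delicate round dial indicator lying on its back behind the black chuck (180 mm high), left of the kit box and master jaw, 120x58x25 mm, origin at the middle of its underside. Leave it alone.

How it is judged:
By the outcome, as a careful person would: the job done as asked, in the order asked, and still so for the second after the job is handed in, with the robot touching nothing.
It also fails if it takes over 138 s, if anything falls off the work surface, if the arm or the gripper's body presses on something with over 40 N, if the wrist force passes 120 N, or if a joint passes its speed limit or range.

## Working session

There is one attempt and no reset: what is moved stays moved. The work goes in short steps, Python scripts to look and compute and a tool call to move; the robot and the scene stay as the last step left them, time stands still between calls to the robot, and variables do not carry over. Pictures are saved under pics/ and viewed, at most 17 in all, crops included, and the job is handed in when it is done.

Besides the shell and the picture viewer there is one more tool, called after "Emit:" as a command line: name --argument value ..., lists and objects as JSON in quotes. move_arm: Moves the arm, as the interface text tells. Its arguments: {"type":"object","properties":{"commands":{"type":"array"}},"required":["commands"]}

```bash
mkdir -p pics; cat > h.py <<'E'
import numpy as np,cv2
from cell import state,read_camera,camera_info,env
def ray(name,u,v,z):
    c=camera_info(name);K=np.array(c["K"]);T=np.array(c["cam_to_world"])
    d=T[:3,:3]@np.linalg.solve(K,[u,v,1.]);o=T[:3,3];return (o+d*(z-o[2])/d[2]).round(1)
def proj(name,p):
    c=camera_info(name);K=np.array(c["K"]);T=np.linalg.inv(np.array(c["cam_to_world"]))
    q=K@(T[:3,:3]@np.array(p,float)+T[:3,3]);return (q[:2]/q[2]).round(1)
def snap(name,f,crop=None,k=1):
    im=np.array(read_camera(name))
    if crop: x0,y0,x1,y1=crop;im=im[y0:y1,x0:x1]
    if k!=1: im=cv2.resize(im,None,fx=k,fy=k,interpolation=cv2.INTER_CUBIC)
    cv2.imwrite("pics/"+f,im)
E
python3 - <<'E'
from h import *
s=state();print(s)
for n in("scene","top"):
    print(camera_info(n))
a=np.array(read_camera("top"));b=np.array(read_camera("scene"))
cv2.imwrite("pics/top0.png",cv2.resize(a,None,fx=1.56,fy=1.56,interpolation=2));cv2.imwrite("pics/sc0.png",cv2.resize(b,None,fx=1.56,fy=1.56,interpolation=2))
cv2.imwrite("pics/rawt.png",a);cv2.imwrite("pics/raws.png",b)
E
```

```text
{'t': 0.0, 'joints': array([ 1.01442383e+00,  4.91523747e-01,  1.55950550e+00,  8.40996734e-06,
        1.09168044e+00, -1.05603515e-01]), 'qvel': array([ 7.60863159e-04, -1.31137165e-03,  6.63895723e-04,  1.23436465e-03,
        1.37595894e-03,  5.97881551e-05]), 'tau': array([ 3.42844090e-03, -6.12647295e+01, -2.58183593e+01,  6.94227288e-02,
        4.81722713e-02, -1.47194787e-04]), 'eef_pos': array([272.10315569, 562.31896511, 179.06471595]), 'tcp_rot': array([-3.14048263e+00, -1.25160934e-04,  2.69081972e+00]), 'ft_force': array([-0.4090738 ,  0.38687932, -0.0267072 ]), 'moment': array([ 0.01105811, -0.11213112,  0.01236519]), 'grip_force': 0.0, 'opening': 0.9994660030891079}
{'K': array([[421.02449044,   0.        , 253.92118034],
       [  0.        , 421.02449044, 192.24384436],
       [  0.        ,   0.        ,   1.        ]]), 'cam_to_world': array([[ 5.93337280e-01, -5.88412583e-01,  5.49291821e-01,
        -3.88319862e+00],
       [-8.04723830e-01, -4.17283092e-01,  4.22249191e-01,
        -3.47779570e+02],
       [-1.92465474e-02, -6.92564404e-01, -7.21099242e-01,
         7.56833277e+02],
       [ 0.00000000e+00,  0.00000000e+00,  0.00000000e+00,
         1.00000000e+00]])}
{'K': array([[373.48520609,   0.        , 256.54894672],
       [  0.        , 373.48520609, 183.93224843],
       [  0.        ,   0.        ,   1.        ]]), 'cam_to_world': array([[-1.21517117e-02, -9.95992411e-01,  8.86084293e-02,
         4.41928571e+02],
       [-9.99925082e-01,  1.22343090e-02,  3.89100573e-04,
         6.44813827e+01],
       [-1.47160413e-03, -8.85970627e-02, -9.96066461e-01,
         9.57254200e+02],
       [ 0.00000000e+00,  0.00000000e+00,  0.00000000e+00,
         1.00000000e+00]])}
```

View pics/top0.png

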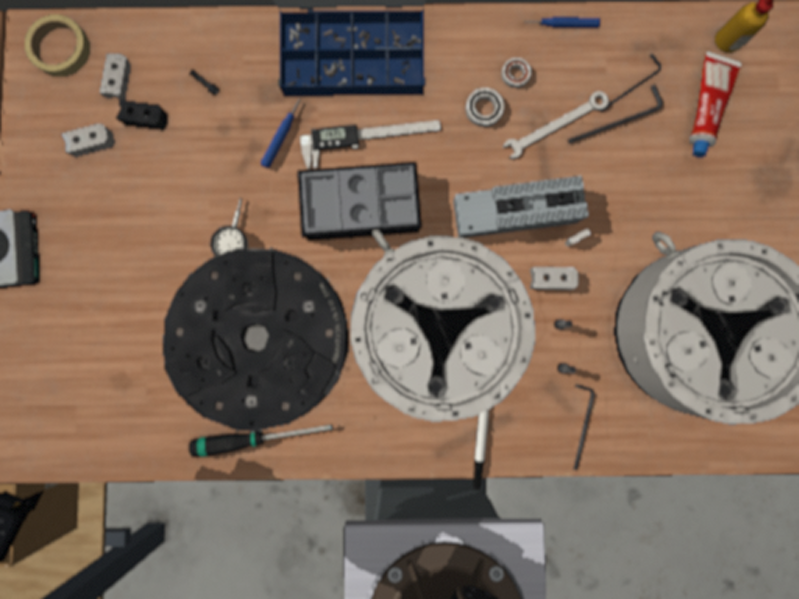

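View pics/sc0.png

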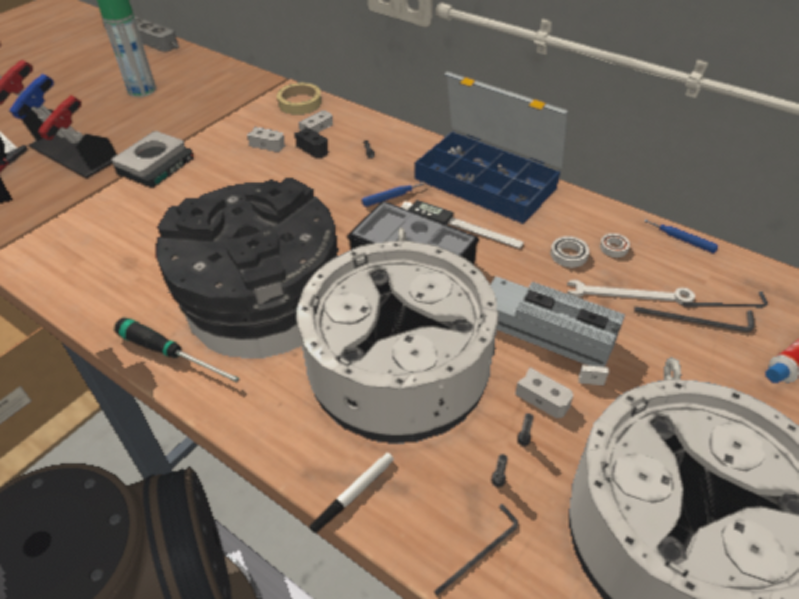

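The top view shows the kit box at display (360,200), the master jaw at (522,206) with its open landing to the left, the soft jaw at (555,278), and the screws at (563,326) and (565,370). Next I'll enlarge it.

```bash
python3 - <<'E'
import cv2
a=cv2.imread("pics/rawt.png")
cv2.imwrite("pics/c1.png",cv2.resize(a[98:158,186:386],None,fx=4,fy=4,interpolation=2))
cv2.imwrite("pics/c2.png",cv2.resize(a[140:250,320:410],None,fx=5,fy=5,interpolation=2))
E
```

```text
(no output)
```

View pics/c1.png

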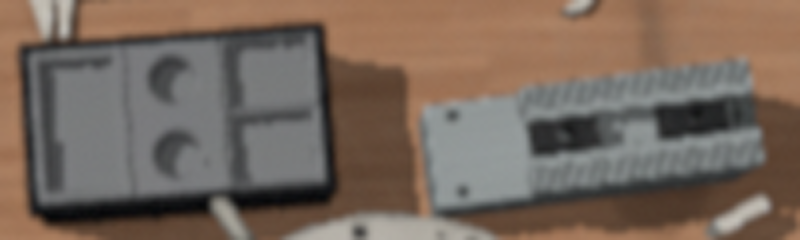

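View pics/c2.png

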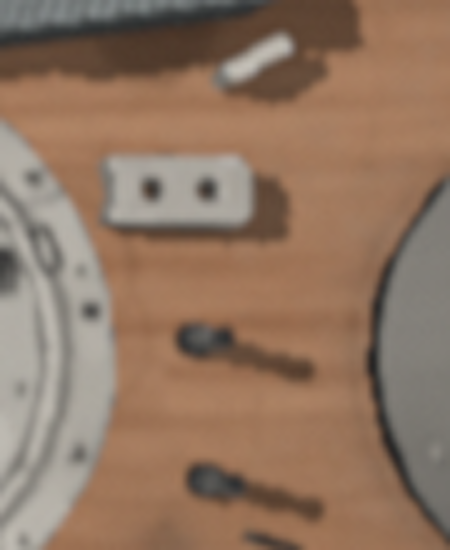

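Crops: the kit order from left (+y) is jaw, screw, nut. Nut b spans c1 (530–600,137) and nut a (657–730,118). Soft jaw centre is at c2 (180,190); screws at (205,340) and (215,482).

```bash
python3 - <<'E'
from h import *
c1=lambda x,y:(186+(x+.5)/4-.5,98+(y+.5)/4-.5)
c2=lambda x,y:(320+(x+.5)/5-.5,140+(y+.5)/5-.5)
P=lambda n,f,pts,z:print(n,[ray("top",*f(*p),z)[:2].tolist() for p in pts])
P("box",c1,[(20,45),(322,25),(333,187),(33,213)],58)
P("wells rim",c1,[(173,80),(178,155)],58)
P("divider",c1,[(126,45),(134,195),(218,38),(228,188)],58)
P("jaw landing",c1,[(424,105),(437,212)],44)
P("jaw lips",c1,[(520,88),(748,60),(762,160),(533,192)],60)
P("nut b",c1,[(530,122),(597,118),(600,152),(533,156)],65)
P("nut a",c1,[(657,108),(725,100),(728,132),(660,138)],65)
P("soft",c2,[(105,155),(252,155),(252,226),(105,224)],28)
P("holes",c2,[(152,188),(207,189)],28)
P("screw base",c2,[(203,342),(212,483)],10)
P("screw top",c2,[(225,334),(235,483)],57)
for p in [(519,438),(498,478)]:print(ray("scene",(p[0])/1.5625,p[1]/1.5625,6))
for p in [(528,419),(502,461)]:print(ray("scene",(p[0])/1.5625,p[1]/1.5625,57))
E
```

```text
box [[709.4, 224.9], [719.7, 38.8], [618.5, 33.6], [604.7, 216.6]]
wells rim [[686.3, 130.8], [639.5, 128.0]]
divider [[708.6, 159.6], [615.0, 155.0], [712.3, 103.0], [618.6, 97.6]]
jaw landing [[672.2, -24.3], [604.7, -31.0]]
jaw lips [[678.1, -81.7], [693.8, -221.9], [631.5, -228.0], [613.5, -88.0]]
nut b [[655.6, -86.5], [657.6, -127.2], [636.6, -128.4], [634.6, -87.7]]
nut a [[663.3, -163.9], [667.7, -205.4], [647.9, -206.4], [644.7, -165.1]]
soft [[555.5, -146.1], [554.6, -219.7], [518.9, -218.3], [520.8, -145.0]]
holes [[538.6, -169.1], [537.8, -196.5]]
screw base [[461.8, -196.7], [391.0, -198.6]]
screw top [[464.6, -194.5], [393.4, -196.6]]
[ 459.3 -187.7    6. ]
[ 393.1 -194.7    6. ]
[ 458.6 -194.2   57. ]
[ 388.3 -197.7   57. ]
```

```bash
python3 - <<'E'
from h import *
d=lambda x,y:(x/1.5625,y/1.5625)
for n,p,z in [("chuckL right",(536,328),140),("chuckL left",(351,328),140),("chuckL back",(443,237),140),("chuckR left top",(645,328),140),("chuckR base left",(616,328),0),("lugL",(380,240),150),("lugL tip",(375,233),150),("eyeR",(663,243),150),("black back",(255,250),180),("white thing",(578,238),15)]:
    print(n,ray("top",*d(*p),z))
E
```

```text
chuckL right [ 455.4 -123.3  140. ]
chuckL left [458.5 135.2 140. ]
chuckL back [585.6   4.2 140. ]
chuckR left top [ 453.5 -275.4  140. ]
chuckR base left [ 456.1 -286.2    0. ]
lugL [580.7  93.2 150. ]
lugL tip [590.7 100.1 150. ]
eyeR [ 571.5 -302.2  150. ]
black back [564.  260.4 180. ]
white thing [ 603.1 -225.3   15. ]
```

Emit:
move_arm --commands '[[[0,0,4],[0,0,0],1],[[0,0,4.5],[0,0,0],1],[[2.33,-4.19,0],[0,0,2],1],[[2.33,-4.19,0],[0,0,2],1],[[2.33,-4.19,0],[0,0,2],1],[[2.33,-4.19,0],[0,0,2],1],[[2.33,-4.19,0],[0,0,2],1],[[2.33,-4.19,0],[0,0,2],1],[[2.33,-4.19,0],[0,0,2],1],[[2.33,-4.19,0],[0,0,2],1]]'

```text
t: 1.1
eef_pos: [459.2, 225.5, 264.6]
tcp_rot: [3.142, -0.0, 2.972]
ft_force: [1.4, 1.3, -0.1]
opening: 1.002
grip_force: 0.0
```

Emit:
move_arm --commands '[[[2.33,-4.19,0],[0,0,2],0.8],[[2.33,-4.19,0],[0,0,2],0.65],[[2.33,-4.19,0],[0,0,2],0.65],[[2.33,-4.19,0],[0,0,2],0.65],[[2.33,-4.19,0],[0,0,2],0.65],[[2.33,-4.19,0],[0,0,2],0.65],[[2.33,-4.19,0],[0,0,2],0.65],[[2.33,-4.19,0],[0,0,2.7],0.65],[[0,0,0],[0,0,0],0.65],[[0,0,0],[0,0,0],0.65]]'

```text
t: 2.1
eef_pos: [644.9, -108.5, 263.6]
tcp_rot: [3.141, -0.002, -3.024]
ft_force: [0.2, 1.2, 1.1]
opening: 0.65
grip_force: 0.0
```

Emit:
move_arm --commands '[[[0,0,-4.5],[0,0,0],0.65],[[0,0,-4.5],[0,0,0],0.65],[[0,0,-4.5],[0,0,0],0.65],[[0,0,-4.5],[0,0,0],0.65],[[0.1,0.1,-1],[0,0,0],0.65],[[0,0,-0.7],[0,0,0],0.65],[[0,0,-0.5],[0,0,0],0.65],[[0,0,0],[0,0,0],0.65]]'

```text
t: 2.9
eef_pos: [646.7, -106.7, 64.0]
tcp_rot: [-3.141, 0.002, -3.021]
ft_force: [-0.0, 0.5, 0.3]
opening: 0.649
grip_force: 0.0
```

```bash
python3 - <<'E'
from h import *
snap("scene","s1.png",(270,140,430,260),5)
E
```

```text
(no output)
```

View pics/s1.png

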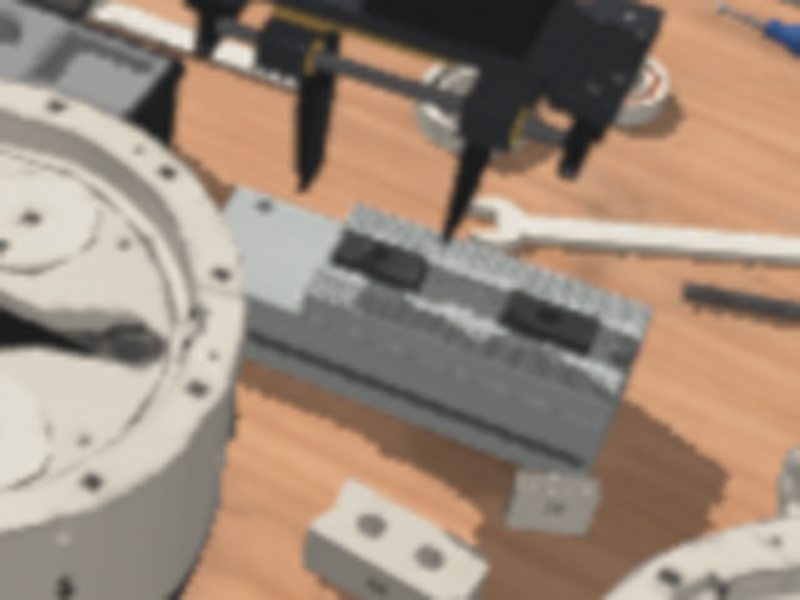

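The tips appear at crop (303,188) and (450,238), behind or above nut b, which is at (380,262). I'll check this numerically.

```bash
python3 - <<'E'
from h import *
print(state()["eef_pos"],state()["t"],proj("scene",state()["eef_pos"]),[(proj("scene",p)-[270,140])*5 for p in [(646,-77,64),(650,-137,64),(646,-107,64)]])
for u,v in [(303,188),(450,238)]:
    print([ray("scene",270+u/5,140+v/5,z) for z in (64,90,110,130)])
for u,v in [(380,262),(553,318)]: print(ray("scene",270+u/5,140+v/5,65))
snap("scene","s2.png",(270,100,430,220),5)
print(state()["eef_pos"],state()["joints"])
E
```

```text
[ 646.7944705  -106.8225727    64.28590314] 2.95 [344.2 190.6] [array([312. , 227.5]), array([434., 277.]), array([370.5, 254.5])]
[array([666.5, -60.8,  64. ]), array([641.3, -71.5,  90. ]), array([622. , -79.8, 110. ]), array([602.6, -88.1, 130. ])]
[array([ 676.4, -131.6,   64. ]), array([ 650.9, -139.7,   90. ]), array([ 631.2, -146. ,  110. ]), array([ 611.6, -152.2,  130. ])]
[ 643.4 -113.1   65. ]
[ 656.7 -191.1   65. ]
[ 646.76490745 -106.91138944   64.2577165 ] [-2.64557788e-01  6.55721733e-01  1.59074912e+00  1.08492065e-04
  8.92885108e-01 -1.95536817e+00]
```

View pics/s2.png

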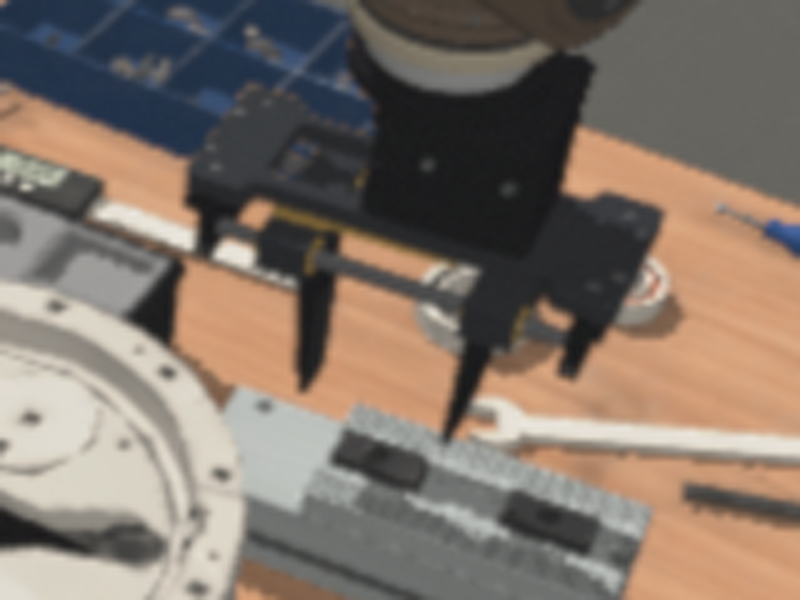

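Emit:
move_arm --commands '[[[0,0,-0.3],[0,0,0],0.65],[[0,0,0],[0,0,0],0.3],[[0,0,0],[0,0,0],0.3],[[0,0,0],[0,0,0],0.3],[[0,0,0],[0,0,0],0.3],[[0,0,0],[0,0,0],0.3]]'

```text
t: 3.6
eef_pos: [646.1, -106.8, 59.7]
tcp_rot: [3.142, 0.0, -3.022]
ft_force: [-0.3, -0.2, 0.1]
opening: 0.317
grip_force: 0.0
```

The fingers closed past 40 mm, so the real tips don't match the reported TCP. They are either about 25 mm high or shifted in xy. The top camera can tell which.

```bash
python3 - <<'E'
from h import *
snap("top","t2.png",(240,70,400,190),5)
for dz,dx,dy in [(0,0,0),(25,0,0),(0,24,10)]:
    x,y,z=646.5+dx,-107+dy,61+dz
    v=np.array([-.12,.993]);u=np.array([.993,.12])
    print([((proj("top",[*(np.array([x,y])+a*37.5*u+b*90*v),z+78])-[240,70])*5).round() for a,b in [(1,1),(1,-1),(-1,-1),(-1,1)]])
E
```

```text
[array([252., 215.]), array([651., 163.]), array([677., 327.]), array([277., 380.])]
[array([258., 200.]), array([668., 145.]), array([696., 314.]), array([282., 368.])]
[array([229., 163.]), array([626., 111.]), array([652., 274.]), array([252., 327.])]
```

View pics/t2.png

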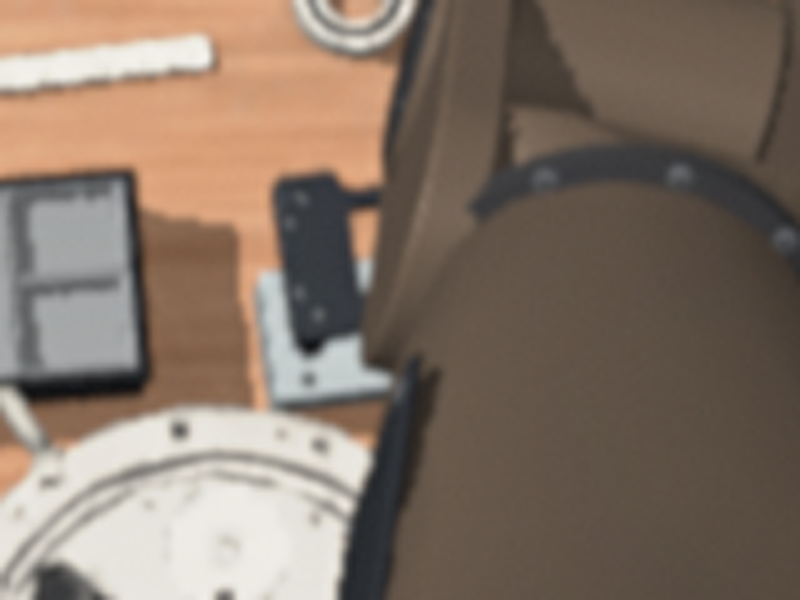

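The top view shows the gripper plate's left edge at (275,182)–(297,345). That fits the reported xy but with the tool about 25 mm higher than reported. Both fingers are now over the nut's top (z=65), so I'll touch it gently to calibrate.

Emit:
move_arm --commands '[[[0,0,-0.5],[0,0,0],0.3],[[0,0,-0.5],[0,0,0],0.3],[[0,0,-0.3],[0,0,0],0.3],[[0,0,-0.1],[0,0,0],0.3],[[0,0,0],[0,0,0],0.3]]'

```text
t: 4.15
eef_pos: [646.0, -106.8, 45.4]
tcp_rot: [3.141, -0.0, -3.022]
ft_force: [0.6, -0.7, 1.4]
opening: 0.301
grip_force: 0.0
```

Emit:
move_arm --commands '[[[0,0,-0.1],[0,0,0],0.3],[[0,0,-0.1],[0,0,0],0.3],[[0,0,0],[0,0,0],0.3]]'

```text
t: 4.45
eef_pos: [646.1, -106.8, 43.6]
tcp_rot: [3.141, -0.0, -3.022]
ft_force: [-0.2, -0.5, 0.3]
opening: 0.302
grip_force: 0.0
```

Emit:
move_arm --commands '[[[0,0,-0.1],[0,0,0],0.3],[[0,0,-0.1],[0,0,0],0.3],[[0,0,0],[0,0,0],0.3]]'

```text
t: 4.75
eef_pos: [646.0, -106.8, 41.5]
tcp_rot: [3.141, -0.0, -3.022]
ft_force: [0.6, 0.2, 0.2]
opening: 0.298
grip_force: 0.0
```

Emit:
move_arm --commands '[[[0,0,-0.1],[0,0,0],0.3],[[0,0,0],[0,0,0],0.3]]'

```text
t: 4.95
eef_pos: [646.0, -106.8, 40.5]
tcp_rot: [3.141, -0.0, -3.022]
ft_force: [1.1, -0.4, -0.1]
opening: 0.299
grip_force: 0.0
```

Emit:
move_arm --commands '[[[0,0,-0.1],[0,0,0],0.3],[[0,0,0],[0,0,0],0.3]]'

```text
t: 5.15
eef_pos: [646.1, -106.8, 39.5]
tcp_rot: [3.141, -0.0, -3.022]
ft_force: [0.5, 0.1, 0.4]
opening: 0.3
grip_force: 0.0
```

Emit:
move_arm --commands '[[[0,0,-0.1],[0,0,0],0.3],[[0,0,0],[0,0,0],0.3]]'

```text
t: 5.35
eef_pos: [646.0, -106.8, 38.5]
tcp_rot: [3.141, -0.0, -3.022]
ft_force: [0.1, -0.3, 0.3]
opening: 0.3
grip_force: 0.0
```

Emit:
move_arm --commands '[[[0,0,-0.1],[0,0,0],0.3],[[0,0,0],[0,0,0],0.3]]'

```text
t: 5.55
eef_pos: [646.0, -106.8, 37.5]
tcp_rot: [3.141, -0.0, -3.022]
ft_force: [0.4, 0.7, 0.3]
opening: 0.298
grip_force: 0.0
```

Emit:
move_arm --commands '[[[0,0,-0.1],[0,0,0],0.3],[[0,0,0],[0,0,0],0.3]]'

```text
t: 5.75
eef_pos: [646.0, -106.8, 36.5]
tcp_rot: [3.141, -0.0, -3.022]
ft_force: [-0.6, -0.3, 0.4]
opening: 0.301
grip_force: 0.0
```

Emit:
move_arm --commands '[[[0,0,-0.1],[0,0,0],0.3],[[0,0,0],[0,0,0],0.3]]'

```text
t: 5.95
eef_pos: [646.0, -106.8, 35.5]
tcp_rot: [3.141, -0.0, -3.022]
ft_force: [0.7, -0.0, -0.2]
opening: 0.297
grip_force: 0.0
```

```bash
python3 - <<'E'
from h import *
snap("scene","s3.png",(290,150,400,230),7)
E
```

```text
(no output)
```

View pics/s3.png

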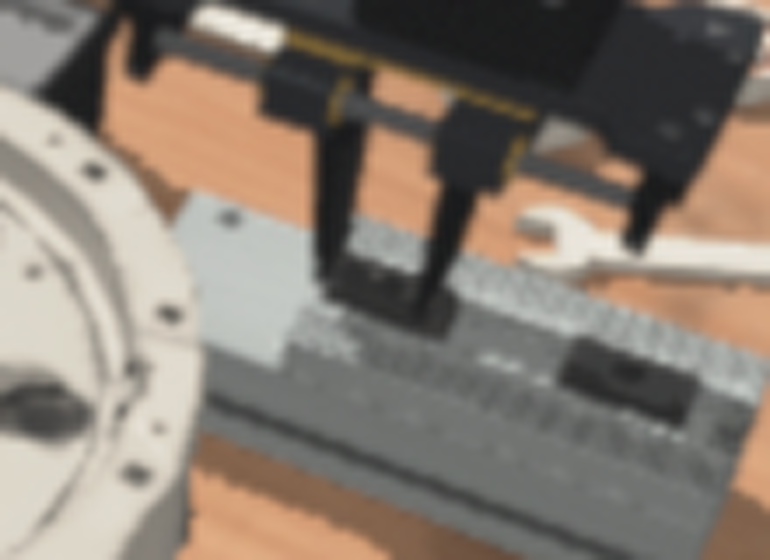

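```bash
python3 - <<'E'
from h import *
for u,v in [(322,290),(420,320)]:
    print([ray("scene",290+u/7,150+v/7,z) for z in (61,65,70,75)])
for u,v in [(345,255),(330,288),(445,338),(458,302),(570,342),(560,380),(690,425),(700,385)]: print(ray("scene",290+u/7,150+v/7,65))
E
```

```text
[array([636.7, -91.8,  61. ]), array([633.1, -93.3,  65. ]), array([628.5, -95.1,  70. ]), array([623.8, -96.9,  75. ])]
[array([ 643.1, -124. ,   61. ]), array([ 639.4, -125.3,   65. ]), array([ 634.7, -126.9,   70. ]), array([ 630.1, -128.5,   75. ])]
[651.5 -91.7  65. ]
[635.3 -94.9  65. ]
[ 636.9 -135.4   65. ]
[ 653.6 -131.5   65. ]
[ 658.2 -168.5   65. ]
[ 641.4 -173.1   65. ]
[ 647.4 -213.9   65. ]
[ 664.8 -209.5   65. ]
```

Emit:
move_arm --commands '[[[0.05,-0.5,0],[0,0,0],0.3],[[0,0,-0.1],[0,0,0],0.3],[[0,0,0],[0,0,0],0.3]]'

```text
t: 6.3
eef_pos: [646.5, -112.0, 34.5]
tcp_rot: [3.141, -0.0, -3.022]
ft_force: [-0.8, 0.6, -0.5]
opening: 0.301
grip_force: 0.0
```

Emit:
move_arm --commands '[[[0,0,-0.1],[0,0,0],0.3],[[0,0,0],[0,0,0],0.3]]'

```text
t: 6.5
eef_pos: [646.5, -111.8, 33.5]
tcp_rot: [3.141, -0.0, -3.022]
ft_force: [-0.5, 0.3, -0.6]
opening: 0.297
grip_force: 0.0
```

Emit:
move_arm --commands '[[[0,0,-0.1],[0,0,0],0.3],[[0,0,0],[0,0,0],0.3]]'

```text
t: 6.7
eef_pos: [646.5, -111.8, 32.5]
tcp_rot: [3.141, -0.0, -3.022]
ft_force: [-0.9, 0.8, 0.6]
opening: 0.302
grip_force: 0.0
```

Emit:
move_arm --commands '[[[0,0,-0.1],[0,0,0],0.3],[[0,0,0],[0,0,0],0.3]]'

```text
t: 6.9
eef_pos: [646.6, -111.8, 31.5]
tcp_rot: [3.141, -0.0, -3.022]
ft_force: [-0.1, -0.2, -0.3]
opening: 0.302
grip_force: 0.0
```

Emit:
move_arm --commands '[[[0,0,-0.1],[0,0,0],0.3],[[0,0,0],[0,0,0],0.3]]'

```text
t: 7.1
eef_pos: [646.6, -111.8, 30.6]
tcp_rot: [3.142, 0.0, -3.022]
ft_force: [0.4, 0.9, 0.6]
opening: 0.298
grip_force: 0.0
```

```bash
python3 - <<'E'
from h import *
print(state())
snap("scene","s4.png",(300,160,380,220),10)
E
```

```text
{'t': 7.1, 'joints': array([-2.71853237e-01,  6.99291831e-01,  1.60911821e+00,  1.09481511e-04,
        8.33177424e-01, -1.96269333e+00]), 'qvel': array([ 6.09331225e-04,  9.96102022e-04,  6.01092112e-04, -2.79113707e-05,
        1.39983542e-03,  1.96908605e-03]), 'tau': array([ 4.20794415e-03, -6.88834906e+01, -2.05765539e+01, -4.74034972e-02,
        3.91229417e-02, -3.02614893e-07]), 'eef_pos': array([ 646.62015992, -111.80991695,   30.60645646]), 'tcp_rot': array([ 3.14151975e+00,  3.57382295e-05, -3.02162252e+00]), 'ft_force': array([0.43304435, 0.89565601, 0.56899312]), 'moment': array([0.05263722, 0.06152994, 0.06303784]), 'grip_force': 0.0, 'opening': 0.2976286948927131}
```

View pics/s4.png

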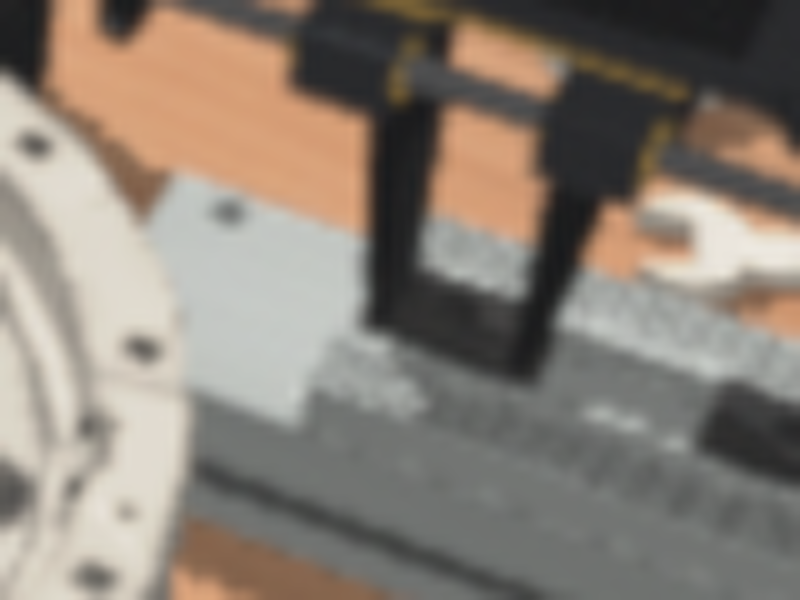

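The fingers sit symmetrically over the nut top, with tips at (375,325) and (530,378), and contact is near. I'll continue.

Emit:
move_arm --commands '[[[0,0,-0.1],[0,0,0],0.3],[[0,0,0],[0,0,0],0.3]]'

```text
t: 7.35
eef_pos: [646.7, -111.8, 30.5]
tcp_rot: [-3.141, 0.0, -3.022]
ft_force: [-3.7, 0.7, 7.6]
opening: 0.297
grip_force: 4.0
```

Emit:
move_arm --commands '[[[0,0,-0.1],[0,0,0],0.3],[[0,0,0],[0,0,0],0.3]]'

```text
t: 7.55
eef_pos: [646.7, -111.8, 30.5]
tcp_rot: [-3.141, 0.001, -3.022]
ft_force: [-6.6, 1.2, 15.8]
opening: 0.298
grip_force: 8.2
```

Emit:
move_arm --commands '[[[0,0,-0.1],[0,0,0],0.3],[[0,0,0],[0,0,0],0.3]]'

```text
t: 7.75
eef_pos: [646.8, -111.8, 30.4]
tcp_rot: [-3.141, 0.001, -3.022]
ft_force: [-8.6, 2.1, 25.4]
opening: 0.299
grip_force: 12.4
```

Emit:
move_arm --commands '[[[0,0,0.5],[0,0,0],0.3],[[0,0,0],[0,0,0],0.65],[[0,0,0],[0,0,0],0.65],[[0,0,0],[0,0,0],0.65],[[0,0,0],[0,0,0],0.65],[[0,0,-0.3],[0,0,0],0.65],[[0,0,-0.3],[0,0,0],0.65],[[0,0,0],[0,0,0],0.65]]'

```text
t: 8.55
eef_pos: [646.3, -111.8, 26.0]
tcp_rot: [3.141, -0.001, -3.022]
ft_force: [0.4, 0.1, 0.4]
opening: 0.651
grip_force: 0.0
```

Emit:
move_arm --commands '[[[0,0,0],[0,0,0],0.3],[[0,0,0],[0,0,0],0.3],[[0,0,0],[0,0,0],0.3],[[0,0,0],[0,0,0],0.3],[[0,0,0],[0,0,0],0.3],[[0,0,0],[0,0,0],0.3]]'

```text
t: 9.15
eef_pos: [646.6, -111.8, 26.7]
tcp_rot: [3.142, 0.0, -3.022]
ft_force: [-0.5, 0.5, 0.6]
opening: 0.408
grip_force: 30.0
```

Nut b is gripped. The opening reads 0.408 at 30 N, and the calibration gives true tip z ≈ reported + 34.5. Now I'll slide it to the landing.

Emit:
move_arm --commands '[[[-0.11,0.89,0],[0,0,0],0.3],[[-0.11,0.89,0],[0,0,0],0.3],[[-0.11,0.89,0],[0,0,0],0.3],[[0,0,0],[0,0,0],0.3]]'

```text
t: 9.55
eef_pos: [643.1, -83.4, 26.7]
tcp_rot: [3.141, -0.0, -3.02]
ft_force: [-0.0, 1.2, 1.2]
opening: 0.416
grip_force: 30.0
```

Emit:
move_arm --commands '[[[-0.11,0.89,0],[0,0,0],0.3],[[-0.11,0.89,0],[0,0,0],0.3],[[-0.11,0.89,0],[0,0,0],0.3],[[0,0,0],[0,0,0],0.3]]'

```text
t: 9.95
eef_pos: [639.8, -56.9, 26.7]
tcp_rot: [3.141, -0.0, -3.021]
ft_force: [-0.1, 0.5, 2.9]
opening: 0.413
grip_force: 30.0
```

```bash
python3 - <<'E'
from h import *
snap("scene","s5.png",(290,150,400,230),7)
E
```

```text
(no output)
```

View pics/s5.png

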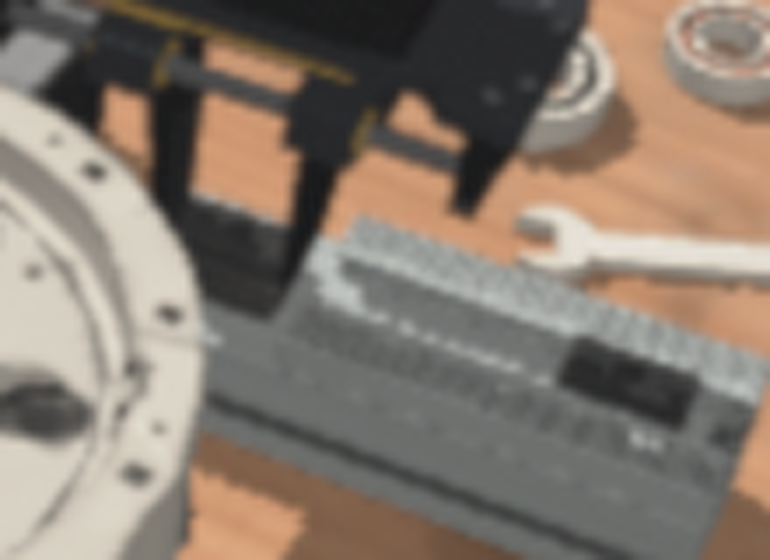

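Nut b is out on the landing, with its right end near (280,315) and the lip end at (300,330). I'll go a bit further and lift.

Emit:
move_arm --commands '[[[-0.05,0.4,0],[0,0,0],0.3],[[0,0,0.3],[0,0,0],0.3],[[0,0,0.7],[0,0,0],0.3],[[0,0,2],[0,0,0],0.3],[[0,0,3],[0,0,0],0.3],[[0,0,0],[0,0,0],0.3]]'

```text
t: 10.6
eef_pos: [641.3, -54.9, 90.6]
tcp_rot: [-3.14, 0.005, -3.022]
ft_force: [-0.3, -0.3, -1.0]
opening: 0.412
grip_force: 30.0
```

Emit:
move_arm --commands '[[[1,2.5,0],[0,0,-1],0.3],[[1,2.5,0],[0,0,-1],0.3],[[1,2.5,0],[0,0,-1],0.3],[[1,2.5,0],[0,0,-0.2],0.3],[[1.1,2.5,0],[0,0,0],0.3],[[0,0,0],[0,0,0],0.3],[[0,0,0],[0,0,0],0.3]]'

```text
t: 11.3
eef_pos: [690.0, 70.7, 85.9]
tcp_rot: [3.142, -0.001, -3.077]
ft_force: [-0.2, 1.4, -1.5]
opening: 0.409
grip_force: 30.0
```

```bash
python3 - <<'E'
from h import *
snap("scene","s6.png",(215,110,325,190),7)
for z in (58,):
  for x,y in [(709.4,224.9),(719.7,38.8),(618.5,33.6)]:print(((proj("scene",(x,y,58))-[215,110])*7).round())
for x,y in [(690.3,72.1),(643.3,69.1)]:
  print([((proj("scene",(x+a*20-.065*b*24,y+b*24+.065*a*20,58))-[215,110])*7).round().tolist() for a,b in [(1,1),(1,-1),(-1,-1),(-1,1)]])
E
```

```text
[210. 123.]
[637. 290.]
[494. 454.]
[[484.0, 246.0], [601.0, 291.0], [547.0, 354.0], [429.0, 307.0]]
[[419.0, 318.0], [537.0, 365.0], [480.0, 433.0], [360.0, 383.0]]
```

View pics/s6.png

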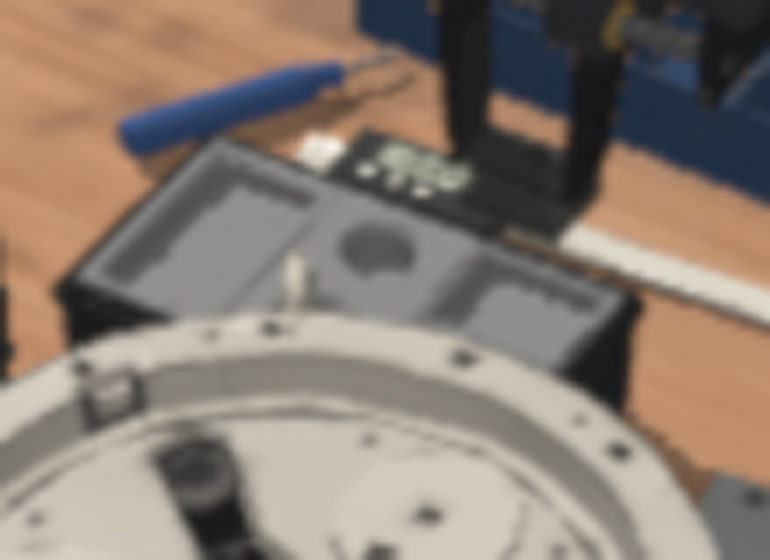

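Box far corners are at (215,135) and (637,297), against top-derived predictions of (210,123) and (637,290), so the two agree to 2–3 mm. Nut b hangs at (465–570,130–240).

```bash
python3 - <<'E'
from h import *
r=lambda u,v,z:ray("scene",215+u/7,110+v/7,z)
print("corners",r(215,135,58),r(637,297,58))
print("pocket far corners",r(487,258,58),r(613,303,58), "well far",r(378,250,58))
s=state();x,y=690,70.7
for z,w in[(103.4,16),(113.4,16),(124.4,10)]:
  print(z,[((proj("scene",(x+a*w-.065*b*20,y+b*20+.065*a*w,z))-[215,110])*7).round().tolist() for a,b in [(1,1),(1,-1),(-1,-1),(-1,1)]])
E
```

```text
corners [704.6 218.8  58. ] [716.6  36.9  58. ]
pocket far corners [703.7  93.   58. ] [708.8  42.2  58. ] well far [684.5 128.3  58. ]
103.4 [[496.0, 160.0], [596.0, 197.0], [551.0, 247.0], [450.0, 209.0]]
113.4 [[497.0, 136.0], [598.0, 174.0], [553.0, 224.0], [451.0, 186.0]]
124.4 [[489.0, 120.0], [591.0, 158.0], [563.0, 189.0], [461.0, 151.0]]
```

Emit:
move_arm --commands '[[[0,-0.15,-2],[0,0,0],0.3],[[0,0,-2],[0,0,0],0.3],[[0,0,-0.5],[0,0,0],0.3],[[0,0,-0.3],[0,0,0],0.3],[[0,0,-0.2],[0,0,0],0.3],[[0,0,0],[0,0,0],0.3]]'

```text
t: 11.95
eef_pos: [690.8, 68.9, 37.2]
tcp_rot: [3.142, 0.001, -3.078]
ft_force: [-0.4, 0.8, -0.8]
opening: 0.411
grip_force: 30.0
```

Emit:
move_arm --commands '[[[0,0,-0.2],[0,0,0],0.3],[[0,0,-0.1],[0,0,0],0.3],[[0,0,0],[0,0,0],0.3]]'

```text
t: 12.25
eef_pos: [690.5, 69.1, 33.7]
tcp_rot: [3.142, 0.0, -3.077]
ft_force: [0.3, 0.5, -0.7]
opening: 0.41
grip_force: 30.0
```

Inside the pocket with no contact. Lowering the rest.

Emit:
move_arm --commands '[[[0,0,-0.1],[0,0,0],0.3],[[0,0,-0.1],[0,0,0],0.3],[[0,0,0],[0,0,0],0.3]]'

```text
t: 12.55
eef_pos: [690.4, 69.1, 31.5]
tcp_rot: [3.141, -0.0, -3.077]
ft_force: [0.7, -0.4, -1.4]
opening: 0.412
grip_force: 30.0
```

Emit:
move_arm --commands '[[[0,0,-0.1],[0,0,0],0.3],[[0,0,0],[0,0,0],0.3]]'

```text
t: 12.75
eef_pos: [690.6, 69.1, 30.8]
tcp_rot: [3.141, 0.0, -3.078]
ft_force: [-0.8, -0.1, 0.2]
opening: 0.412
grip_force: 30.0
```

Emit:
move_arm --commands '[[[0,0,-0.1],[0,0,0],0.3],[[0,0,0],[0,0,0],0.3]]'

```text
t: 12.95
eef_pos: [690.6, 69.1, 30.7]
tcp_rot: [3.142, 0.001, -3.077]
ft_force: [-3.8, 0.3, 9.4]
opening: 0.413
grip_force: 30.0
```

Seated at 30.7 as predicted. Release and go to nut a.

Emit:
move_arm --commands '[[[0,0,0.1],[0,0,0],0.65],[[0,0,0],[0,0,0],0.65],[[0,0,0],[0,0,0],0.65],[[0,0,0],[0,0,0],0.65],[[0,0,1],[0,0,0],0.65],[[0,0,3],[0,0,0],0.65],[[-0.57,-4.3,0],[0,0,1],0.65],[[-0.57,-4.3,0],[0,0,1],0.65],[[-0.57,-4.3,0],[0,0,1.2],0.65]]'

```text
t: 13.85
eef_pos: [673.3, -61.0, 71.7]
tcp_rot: [-3.141, 0.001, -3.02]
ft_force: [0.8, -0.1, 0.1]
opening: 0.649
grip_force: 0.0
```

Emit:
move_arm --commands '[[[-0.57,-4.3,0],[0,0,0],0.65],[[-0.57,-4.3,0],[0,0,0],0.65],[[-0.6,-4.35,0],[0,0,0],0.65],[[0,0,-2],[0,0,0],0.65],[[0,0,-1],[0,0,0],0.65],[[0,0,0],[0,0,0],0.65]]'

```text
t: 14.45
eef_pos: [655.3, -188.7, 39.5]
tcp_rot: [3.14, -0.002, -3.021]
ft_force: [-0.0, 0.8, 0.2]
opening: 0.649
grip_force: 0.0
```

```bash
python3 - <<'E'
from h import *
import cv2
im=np.array(read_camera("scene"))
a=cv2.resize(im[140:230,310:410],None,fx=5,fy=5,interpolation=2);b=cv2.resize(im[120:180,250:310],None,fx=5,fy=5,interpolation=2)
c=np.zeros((450,800,3),np.uint8);c[:,:500]=a;c[:300,500:]=b
cv2.imwrite("pics/s7.png",c);print(state()["eef_pos"])
E
```

```text
[ 655.88635785 -188.44685548   40.43630565]
```

View pics/s7.png

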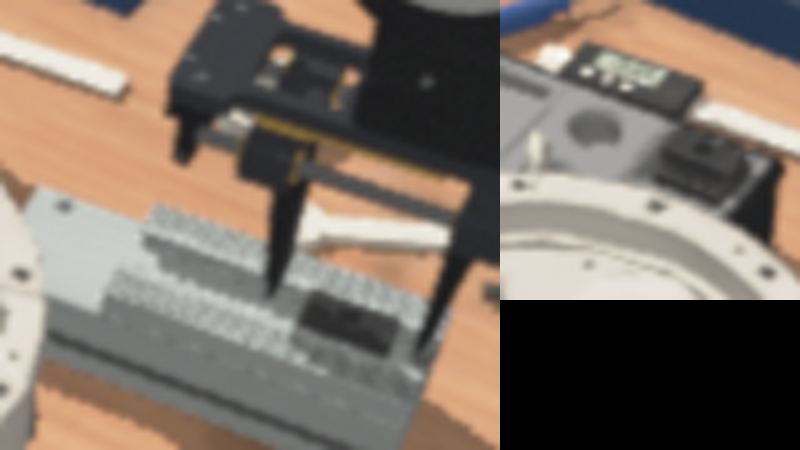

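Nut b lies flat in the far pocket at (705,160), and the fingers straddle nut a with tips at (270,297) and (420,355). Descend and grip.

Emit:
move_arm --commands '[[[0,-0.1,-0.7],[0,0,0],0.65],[[0,0,-0.6],[0,0,0],0.65],[[0,0,0],[0,0,0],0.65],[[0,0,0],[0,0,0],0.3],[[0,0,0],[0,0,0],0.3],[[0,0,0],[0,0,0],0.3],[[0,0,0],[0,0,0],0.3],[[0,0,0],[0,0,0],0.3],[[0,0,0],[0,0,0],0.3]]'

```text
t: 15.4
eef_pos: [656.1, -190.4, 27.9]
tcp_rot: [3.142, 0.0, -3.022]
ft_force: [-0.7, 1.8, 1.6]
opening: 0.412
grip_force: 30.0
```

Emit:
move_arm --commands '[[[0,0,0],[0,0,0],0.5],[[0,0,0],[0,0,0],0.5],[[0,0,-0.12],[0,0,0],0.5],[[0,0,0],[0,0,0],0.3],[[0,0,0],[0,0,0],0.3],[[0,0,0],[0,0,0],0.3],[[0,0,0],[0,0,0],0.3]]'

```text
t: 16.1
eef_pos: [655.9, -190.4, 26.3]
tcp_rot: [3.141, -0.0, -3.022]
ft_force: [-0.5, 0.3, -1.6]
opening: 0.412
grip_force: 30.0
```

Emit:
move_arm --commands '[[[-0.12,0.98,0],[0,0,0],0.3],[[-0.12,0.98,0],[0,0,0],0.3],[[-0.12,0.98,0],[0,0,0],0.3],[[-0.12,0.98,0],[0,0,0],0.3],[[0,0,0],[0,0,0],0.3]]'

```text
t: 16.6
eef_pos: [651.0, -149.5, 26.6]
tcp_rot: [3.141, -0.0, -3.02]
ft_force: [-0.3, 0.5, -1.4]
opening: 0.412
grip_force: 30.0
```

Emit:
move_arm --commands '[[[-0.12,0.98,0],[0,0,0],0.3],[[-0.12,0.98,0],[0,0,0],0.3],[[-0.12,0.98,0],[0,0,0],0.3],[[-0.12,0.98,0],[0,0,0],0.3],[[-0.12,0.98,0],[0,0,0],0.3],[[0,0,0],[0,0,0],0.3]]'

```text
t: 17.2
eef_pos: [645.0, -100.8, 26.5]
tcp_rot: [3.141, -0.0, -3.02]
ft_force: [0.2, 0.7, -0.7]
opening: 0.415
grip_force: 30.0
```

Emit:
move_arm --commands '[[[-0.12,0.98,0],[0,0,0],0.3],[[-0.12,0.98,0],[0,0,0],0.3],[[-0.12,0.98,0],[0,0,0],0.3],[[-0.12,0.98,0],[0,0,0],0.3],[[-0.12,0.98,0],[0,0,0],0.3],[[0,0,0],[0,0,0],0.3]]'

```text
t: 17.8
eef_pos: [639.0, -51.8, 26.5]
tcp_rot: [3.141, -0.0, -3.02]
ft_force: [-0.4, -0.5, -1.0]
opening: 0.413
grip_force: 30.0
```

Emit:
move_arm --commands '[[[0,0,0.3],[0,0,0],0.3],[[0,0,0.7],[0,0,0],0.3],[[0,0,2],[0,0,0],0.3],[[0,0,3],[0,0,0],0.3],[[0.1,2.4,0],[0,0,-1],0.3],[[0.1,2.4,0],[0,0,-1],0.3],[[0.1,2.4,0],[0,0,-1],0.3],[[0.1,2.4,0],[0,0,-0.2],0.3],[[0.06,2.18,0],[0,0,0],0.3],[[0,0,0],[0,0,0],0.3]]'

```text
t: 18.8
eef_pos: [643.9, 66.4, 87.1]
tcp_rot: [3.141, 0.001, -3.076]
ft_force: [1.1, -0.6, -0.6]
opening: 0.411
grip_force: 30.0
```

Emit:
move_arm --commands '[[[0,0,0],[0,0,0],0.3],[[0,0,-2],[0,0,0],0.3],[[0,0,-2],[0,0,0],0.3],[[0,0,-0.5],[0,0,0],0.3],[[0,0,-0.4],[0,0,0],0.3],[[0,0,-0.2],[0,0,0],0.3],[[0,0,-0.1],[0,0,0],0.3],[[0,0,0],[0,0,0],0.3]]'

```text
t: 19.6
eef_pos: [644.0, 64.4, 34.8]
tcp_rot: [3.142, 0.0, -3.078]
ft_force: [-0.5, -0.2, -1.1]
opening: 0.413
grip_force: 30.0
```

Emit:
move_arm --commands '[[[0,0.1,-0.1],[0,0,0],0.3],[[0,0,-0.1],[0,0,0],0.3],[[0,0,-0.1],[0,0,0],0.3],[[0,0,0],[0,0,0],0.3]]'

```text
t: 20.0
eef_pos: [643.7, 65.6, 31.3]
tcp_rot: [3.141, -0.0, -3.077]
ft_force: [0.9, -0.1, -2.0]
opening: 0.414
grip_force: 30.0
```

Emit:
move_arm --commands '[[[0,0,-0.1],[0,0,0],0.3],[[0,0,0],[0,0,0],0.3]]'

```text
t: 20.2
eef_pos: [643.7, 65.6, 30.3]
tcp_rot: [3.141, -0.0, -3.078]
ft_force: [-0.4, 0.6, -1.8]
opening: 0.412
grip_force: 30.0
```

Emit:
move_arm --commands '[[[0,0,-0.1],[0,0,0],0.3],[[0,0,0],[0,0,0],0.3]]'

```text
t: 20.4
eef_pos: [643.8, 65.6, 30.2]
tcp_rot: [3.142, 0.0, -3.077]
ft_force: [-2.6, 0.2, 5.7]
opening: 0.412
grip_force: 30.0
```

Nut a is seated. Release it, raise, and head for the soft jaw while turning. I'll also check the soft jaw's position in the scene view.

Emit:
move_arm --commands '[[[0,0,0.15],[0,0,0],0.65],[[0,0,0],[0,0,0],0.65],[[0,0,0],[0,0,0],0.65],[[0,0,0],[0,0,0],0.65],[[0,0,1],[0,0,0],0.65],[[0,0,3.5],[0,0,0],0.65],[[0,0,4],[0,0,0],0.65],[[0,0,3.5],[0,0,0],0.65]]'

```text
t: 21.2
eef_pos: [643.9, 65.6, 153.5]
tcp_rot: [3.142, 0.001, -3.078]
ft_force: [0.6, 0.5, 0.3]
opening: 0.651
grip_force: 0.0
```

Emit:
move_arm --commands '[[[-0.88,-2.1,0],[0,0,-7.9],0.7],[[-0.88,-2.1,0],[0,0,-7.9],0.7],[[-0.88,-2.1,0],[0,0,-7.9],0.7],[[-0.88,-2.1,0],[0,0,-7.9],0.7],[[-0.88,-2.1,0],[0,0,-7.9],0.7],[[-0.88,-2.1,0],[0,0,-7.9],0.7],[[-0.88,-2.1,0],[0,0,-7.9],0.7],[[-0.88,-2.1,0],[0,0,-7.9],0.7],[[-0.88,-2.1,0],[0,0,-7.9],0.7],[[-0.88,-2.1,0],[0,0,-7.9],0.7]]'

```text
t: 22.2
eef_pos: [555.4, -145.3, 151.7]
tcp_rot: [3.141, 0.0, 1.821]
ft_force: [0.2, -0.1, -0.4]
opening: 0.7
grip_force: 0.0
```

Emit:
move_arm --commands '[[[-0.88,-2.1,0],[0,0,-7.9],0.7],[[-0.88,-2.1,0],[0,0,-7.9],0.7],[[0,0,0],[0,0,0],0.7],[[0,0,0],[0,0,0],0.7]]'

```text
t: 22.6
eef_pos: [538.2, -186.5, 151.5]
tcp_rot: [3.141, 0.0, 1.553]
ft_force: [-0.4, 0.2, -0.1]
opening: 0.703
grip_force: 0.0
```

```bash
python3 - <<'E'
from h import *
print("holes",[ray("scene",270+u/5,140+v/5,28) for u,v in[(371,523),(430,557)]])
im=np.array(read_camera("scene"));cv2.imwrite("pics/s8.png",cv2.resize(im[130:330,230:430],None,fx=3,fy=3,interpolation=2))
s=state();print(s["eef_pos"],s["tcp_rot"],s["joints"])
E
```

```text
holes [array([ 538.1, -170.1,   28. ]), array([ 536.7, -198.6,   28. ])]
[ 538.40088675 -186.02906428  151.3697015 ] [3.14105259e+00 2.49206285e-05 1.55354227e+00] [-4.48737744e-01  4.43099223e-01  1.73073532e+00  2.46835815e-04
  9.67257144e-01 -4.31623738e-01]
```

View pics/s8.png

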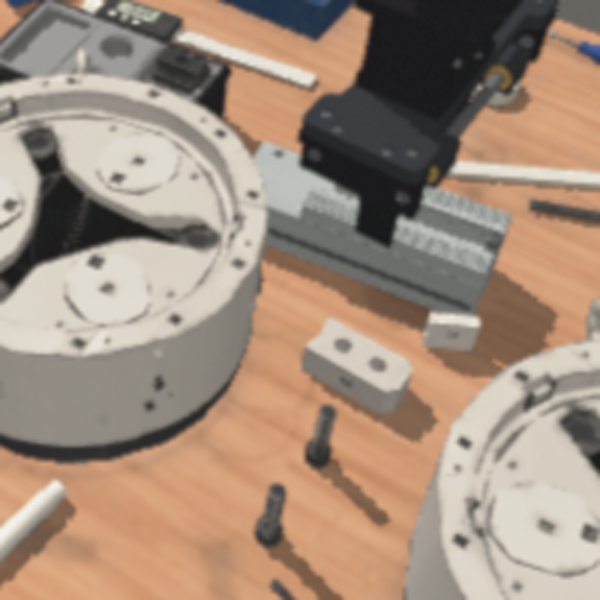

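Nut a also looks seated. The soft jaw is at (357,370) in line with the gripper, and the screws stand at (318,455) and (268,530). Descend on the soft jaw.

Emit:
move_arm --commands '[[[0,0.15,-4],[0,0,0],0.7],[[0,0,-4],[0,0,0],0.7],[[0,0,-4],[0,0,0],0.7],[[0,0,-2],[0,0,0],0.7],[[0,0,-1.5],[0,0,0],0.7],[[0,0,-1],[0,0,0],0.7],[[0,0,-0.7],[0,0,0],0.7],[[0,0,0],[0,0,0],0.7]]'

```text
t: 23.45
eef_pos: [538.2, -184.5, -21.4]
tcp_rot: [-3.141, -0.0, 1.552]
ft_force: [-0.4, 0.8, -0.2]
opening: 0.701
grip_force: 0.0
```

Emit:
move_arm --commands '[[[0,0,0],[0,0,0],0.2],[[0,0,0],[0,0,0],0.2],[[0,0,0],[0,0,0],0.2],[[0,0,0],[0,0,0],0.2],[[0,0,0],[0,0,0],0.2],[[0,0,0],[0,0,0],0.2],[[0,0,0],[0,0,0],0.2]]'

```text
t: 24.15
eef_pos: [538.4, -185.0, -20.7]
tcp_rot: [3.141, 0.0, 1.551]
ft_force: [0.0, -0.1, 5.4]
opening: 0.352
grip_force: 30.0
```

Emit:
move_arm --commands '[[[0,0,0.5],[0,0,0],0.2],[[0,0,2],[0,0,0],0.2],[[0,0,4],[0,0,0],0.2],[[0,0,4],[0,0,0],0.2],[[0,0,4],[0,0,0],0.2],[[0,0,3.5],[0,0,0],0.2],[[0,0,0],[0,0,0],0.2]]'

```text
t: 24.85
eef_pos: [539.6, -185.5, 163.1]
tcp_rot: [3.136, 0.003, 1.551]
ft_force: [-0.3, 1.1, -5.0]
opening: 0.352
grip_force: 30.0
```

Emit:
move_arm --commands '[[[1.01,3.07,0],[0,0,7.9],0.2],[[1.01,3.07,0],[0,0,7.9],0.2],[[1.01,3.07,0],[0,0,7.9],0.2],[[1.01,3.07,0],[0,0,7.9],0.2],[[1.01,3.07,0],[0,0,7.9],0.2],[[1.01,3.07,0],[0,0,7.9],0.2],[[1.01,3.07,0],[0,0,7.9],0.2],[[1.01,3.07,0],[0,0,7.9],0.2],[[1.01,3.07,0],[0,0,7.9],0.2],[[1.01,3.07,0],[0,0,7.9],0.2]]'

```text
t: 25.85
eef_pos: [638.5, 123.3, 156.8]
tcp_rot: [-3.141, -0.003, 2.936]
ft_force: [0.5, 0.1, -4.7]
opening: 0.357
grip_force: 30.0
```

Emit:
move_arm --commands '[[[1.01,3.07,0],[0,0,7.9],0.2],[[1.01,3.07,0],[0,0,7.9],0.2],[[0,0,0],[0,0,0],0.2],[[0,0,-4],[0,0,0],0.2],[[0,0,-3.5],[0,0,0],0.2],[[0,0,0],[0,0,0],0.2]]'

```text
t: 26.45
eef_pos: [655.7, 182.5, 77.6]
tcp_rot: [-3.14, -0.011, -3.078]
ft_force: [-0.5, 0.1, -4.9]
opening: 0.35
grip_force: 30.0
```

```bash
python3 - <<'E'
from h import *
im=np.array(read_camera("scene"));cv2.imwrite("pics/s9.png",cv2.resize(im[95:185,200:310],None,fx=7,fy=6.5,interpolation=2)[:585])
s=state();e=s["eef_pos"];print(e,s["tcp_rot"],s["opening"])
z=e[2]+34.5-14
for zz in (z,z+28):print([((proj("scene",(e[0]+a*36-.065*b*17,e[1]+b*17+.065*a*36,zz))-[200,95])*[7,6.5]).round().tolist() for a,b in[(1,1),(1,-1),(-1,-1),(-1,1)]])
E
```

```text
[657.53482581 182.78111217  80.91255047] [-3.1408958  -0.00650328 -3.07840922] 0.3567722590293441
[[332.0, 166.0], [410.0, 193.0], [300.0, 292.0], [220.0, 263.0]]
[[330.0, 107.0], [410.0, 134.0], [298.0, 233.0], [216.0, 204.0]]
```

View pics/s9.png

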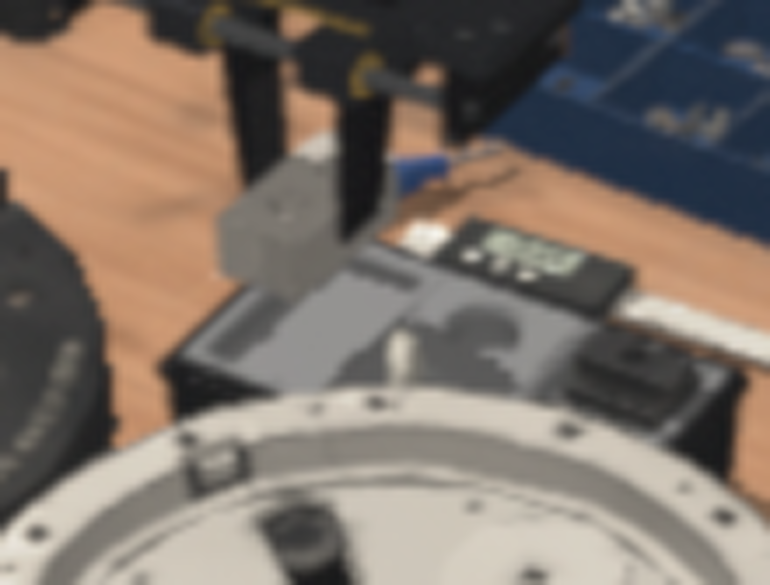

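The soft jaw hangs centred over the long pocket; its corner at (220,275) is close to the predicted (220,263). Lower.

Emit:
move_arm --commands '[[[0,0,-2],[0,0,0],0.2],[[0,0,-1.5],[0,0,0],0.2],[[0,0,0],[0,0,0],0.2],[[0,0,0],[0,0,0],0.2]]'

```text
t: 26.9
eef_pos: [659.7, 183.4, 49.7]
tcp_rot: [3.141, 0.0, -3.078]
ft_force: [0.8, -1.1, -5.0]
opening: 0.356
grip_force: 30.0
```

Emit:
move_arm --commands '[[[0,0,-0.8],[0,0,0],0.2],[[0,0,-0.3],[0,0,0],0.2],[[0,0,-0.3],[0,0,0],0.2],[[0,0,-0.3],[0,0,0],0.2],[[0,0,-0.2],[0,0,0],0.2],[[0,0,0],[0,0,0],0.2]]'

```text
t: 27.5
eef_pos: [659.2, 183.5, 29.6]
tcp_rot: [3.142, -0.001, -3.078]
ft_force: [0.3, 0.3, -4.7]
opening: 0.356
grip_force: 30.0
```

Emit:
move_arm --commands '[[[0,0,-0.1],[0,0,0],0.2],[[0,0,0],[0,0,0],0.2]]'

```text
t: 27.7
eef_pos: [659.4, 183.5, 29.0]
tcp_rot: [3.141, 0.0, -3.078]
ft_force: [0.1, 0.9, -5.0]
opening: 0.356
grip_force: 30.0
```

Emit:
move_arm --commands '[[[0,0,-0.1],[0,0,0],0.2],[[0,0,0],[0,0,0],0.2]]'

```text
t: 27.9
eef_pos: [659.3, 183.5, 27.9]
tcp_rot: [3.141, -0.0, -3.078]
ft_force: [0.4, 0.0, -5.1]
opening: 0.352
grip_force: 30.0
```

Emit:
move_arm --commands '[[[0,0,-0.1],[0,0,0],0.2],[[0,0,0],[0,0,0],0.2]]'

```text
t: 28.1
eef_pos: [659.5, 183.5, 27.3]
tcp_rot: [3.141, 0.0, -3.077]
ft_force: [-2.1, -0.8, -1.0]
opening: 0.358
grip_force: 30.0
```

Emit:
move_arm --commands '[[[0,0,-0.1],[0,0,0],0.2],[[0,0,0],[0,0,0],0.2]]'

```text
t: 28.3
eef_pos: [659.6, 183.5, 27.3]
tcp_rot: [3.141, 0.001, -3.078]
ft_force: [-4.9, -2.5, 7.9]
opening: 0.356
grip_force: 30.0
```

Seated. Release, raise, and go to the screws; I'll compute their positions first.

```bash
python3 - <<'E'
from h import *
r=lambda u,v,z:ray("scene",230+u/3,130+v/3,z)
print("tops",r(328,410,57),r(278,488,57),"heads",r(318,450,8),r(269,530,8))
E
```

```text
tops [ 463.2 -194.8   57. ] [ 394.1 -197.2   57. ] heads [ 463.3 -194.1    8. ] [ 391.8 -197.4    8. ]
```

Emit:
move_arm --commands '[[[0,0,0.15],[0,0,0],0.6],[[0,0,0],[0,0,0],0.6],[[0,0,0],[0,0,0],0.6],[[0,0,0],[0,0,0],0.6],[[0,0,1],[0,0,0],0.6],[[0,0,3.5],[0,0,0],0.6],[[0,0,4],[0,0,0],0.6],[[0,0,4.5],[0,0,0],0.6]]'

```text
t: 29.1
eef_pos: [659.0, 183.4, 158.9]
tcp_rot: [-3.142, -0.001, -3.078]
ft_force: [1.1, -0.1, 0.6]
opening: 0.602
grip_force: 0.0
```

Emit:
move_arm --commands '[[[-1.64,-3.16,0],[0,0,-7.8],0.5],[[-1.64,-3.16,0],[0,0,-7.8],0.5],[[-1.64,-3.16,0],[0,0,-7.8],0.5],[[-1.64,-3.16,0],[0,0,-7.8],0.5],[[-1.64,-3.16,0],[0,0,-7.8],0.5],[[-1.64,-3.16,0],[0,0,-7.8],0.5],[[-1.64,-3.16,0],[0,0,-7.8],0.5],[[-1.64,-3.16,0],[0,0,-7.8],0.5],[[-1.64,-3.16,0],[0,0,-7.8],0.5],[[-1.64,-3.16,0],[0,0,-7.8],0.5]]'

```text
t: 30.1
eef_pos: [494.7, -133.7, 158.2]
tcp_rot: [3.141, 0.001, 1.839]
ft_force: [0.7, 0.5, -0.3]
opening: 0.501
grip_force: 0.0
```

Emit:
move_arm --commands '[[[-1.64,-3.16,0],[0,0,-7.8],0.5],[[-1.64,-3.16,0],[0,0,-7.8],0.5],[[0,0,0],[0,0,0],0.5],[[0,0,-4],[0,0,0],0.5],[[0,0,0],[0,0,0],0.5]]'

```text
t: 30.6
eef_pos: [461.1, -194.6, 115.1]
tcp_rot: [-3.137, -0.003, 1.573]
ft_force: [-0.7, 0.2, 0.7]
opening: 0.498
grip_force: 0.0
```

Emit:
move_arm --commands '[[[0.2,-0.1,-4],[0,0,0],0.5],[[0,0,-3.5],[0,0,0],0.5],[[0,0,0],[0,0,0],0.5]]'

```text
t: 30.9
eef_pos: [463.5, -195.4, 40.6]
tcp_rot: [-3.137, -0.003, 1.574]
ft_force: [-1.2, -0.8, 1.4]
opening: 0.502
grip_force: 0.0
```

```bash
python3 - <<'E'
from h import *
im=np.array(read_camera("scene"));cv2.imwrite("pics/s10.png",cv2.resize(im[215:325,290:380],None,fx=5,fy=5,interpolation=2))
s=state();print(s["eef_pos"],s["tcp_rot"])
print([((proj("scene",s["eef_pos"]+[d,0,34.5])-[290,215])*5).round() for d in(-24,0,24)])
E
```

```text
[ 464.45752741 -195.9666217    42.4925132 ] [-3.13907442e+00 -1.56814499e-03  1.57345990e+00]
[array([227., 271.]), array([258., 228.]), array([287., 187.])]
```

View pics/s10.png

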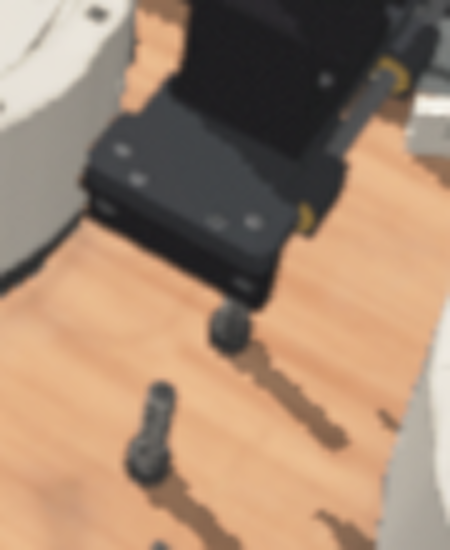

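The screw head is at (231,335), as expected under the fingers, which are hidden by the gripper body; the body is clear of the chuck. Descend and grip.

Emit:
move_arm --commands '[[[0,0,-1.5],[0,0,0],0.5],[[0,0,-1.2],[0,0,0],0.5],[[0,0,0],[0,0,0],0.5]]'

```text
t: 31.25
eef_pos: [464.8, -196.5, 15.9]
tcp_rot: [-3.141, -0.0, 1.573]
ft_force: [-0.1, 0.6, 0.4]
opening: 0.504
grip_force: 0.0
```

Emit:
move_arm --commands '[[[0,0,-1],[0,0,0],0.5],[[0,0,-1],[0,0,0],0.5],[[0,0,0],[0,0,0],0.5]]'

```text
t: 31.55
eef_pos: [464.1, -196.5, -5.5]
tcp_rot: [-3.14, -0.001, 1.572]
ft_force: [-0.0, 0.3, -0.2]
opening: 0.498
grip_force: 0.0
```

Emit:
move_arm --commands '[[[0,0,0],[0,0,0],0.02],[[0,0,0],[0,0,0],0.02],[[0,0,0],[0,0,0],0.02],[[0,0,0],[0,0,0],0.02],[[0,0,0],[0,0,0],0.02],[[0,0,0],[0,0,0],0.02],[[0,0,0],[0,0,0],0.02]]'

```text
t: 32.25
eef_pos: [464.7, -196.8, -4.4]
tcp_rot: [3.141, 0.0, 1.572]
ft_force: [0.0, -0.0, 2.1]
opening: 0.138
grip_force: 30.0
```

Screw gripped (0.138 ≈ 12–13 mm). Lift, carry with a turn to close along y (keeping the body away from the chuck lug), and go to the far well.

Emit:
move_arm --commands '[[[0,0,0.5],[0,0,0],0.02],[[0,0,2],[0,0,0],0.02],[[0,0,4],[0,0,0],0.02],[[0,0,4],[0,0,0],0.02],[[0,0,4],[0,0,0],0.02],[[0,0,2.5],[0,0,0],0.02],[[0,0,0],[0,0,0],0.02]]'

```text
t: 32.95
eef_pos: [465.7, -197.3, 168.9]
tcp_rot: [3.136, 0.003, 1.572]
ft_force: [-0.8, 0.7, -1.2]
opening: 0.14
grip_force: 29.9
```

Emit:
move_arm --commands '[[[1.85,2.7,0],[0,0,7.8],0.02],[[1.85,2.7,0],[0,0,7.8],0.02],[[1.85,2.7,0],[0,0,7.8],0.02],[[1.85,2.7,0],[0,0,7.8],0.02],[[1.85,2.7,0],[0,0,7.8],0.02],[[1.85,2.7,0],[0,0,7.8],0.02],[[1.85,2.7,0],[0,0,7.8],0.02],[[1.85,2.7,0],[0,0,7.8],0.02],[[1.85,2.7,0],[0,0,7.8],0.02],[[1.85,2.7,0],[0,0,7.8],0.02]]'

```text
t: 33.95
eef_pos: [649.7, 74.5, 164.1]
tcp_rot: [-3.141, -0.002, 2.939]
ft_force: [-0.7, -1.1, -1.0]
opening: 0.137
grip_force: 29.9
```

Emit:
move_arm --commands '[[[1.85,2.7,0],[0,0,7.8],0.02],[[1.85,2.75,0],[0,0,7.8],0.02],[[0,0,0],[0,0,0],0.02],[[0,0,-4],[0,0,0],0.02],[[0,0,-3],[0,0,0],0.02],[[0,0,0],[0,0,0],0.02],[[0,0,0],[0,0,0],0.02]]'

```text
t: 34.65
eef_pos: [686.4, 127.4, 95.4]
tcp_rot: [3.142, -0.001, -3.078]
ft_force: [0.3, -0.4, -0.4]
opening: 0.138
grip_force: 29.9
```

```bash
python3 - <<'E'
from h import *
im=np.array(read_camera("scene"));cv2.imwrite("pics/s11.png",cv2.resize(im[90:190,205:315],None,fx=6,fy=6,interpolation=2))
s=state();e=s["eef_pos"];print(e,s["tcp_rot"],s["opening"])
q=lambda p:((proj("scene",p)-[205,90])*6).round()
z=e[2]+34.5-30
print("head bottom",q([e[0],e[1],z]),"head top",q([e[0],e[1],z+13]),"well pred",q([e[0],e[1],58]))
E
```

```text
[687.05769129 127.49204808  96.55257368] [ 3.14149047e+00  1.00002195e-03 -3.07830899e+00] 0.1368628146598809
head bottom [390. 252.] head top [390. 227.] well pred [389. 332.]
```

View pics/s11.png

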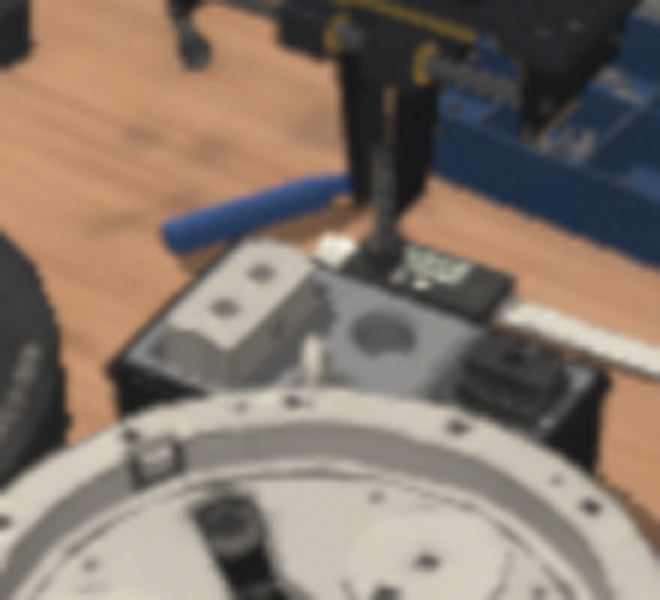

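The soft jaw sits in its pocket. The screw head at (378,258) is vertically above the far well at (382,334). Lower.

Emit:
move_arm --commands '[[[0,0,-2],[0,0,0],0.02],[[0,0,-2],[0,0,0],0.02],[[0,0,-0.4],[0,0,0],0.02],[[0,0,-0.3],[0,0,0],0.02],[[0,0,-0.3],[0,0,0],0.02],[[0,0,0],[0,0,0],0.02]]'

```text
t: 35.3
eef_pos: [686.9, 127.8, 46.2]
tcp_rot: [3.141, 0.001, -3.078]
ft_force: [-0.0, 0.0, -0.6]
opening: 0.133
grip_force: 29.9
```

Emit:
move_arm --commands '[[[0,0,-0.2],[0,0,0],0.02],[[0,0,-0.2],[0,0,0],0.02],[[0,0,0],[0,0,0],0.02]]'

```text
t: 35.6
eef_pos: [686.6, 127.8, 41.4]
tcp_rot: [3.141, 0.0, -3.077]
ft_force: [0.2, 0.1, -0.9]
opening: 0.135
grip_force: 29.9
```

Emit:
move_arm --commands '[[[0,0,-0.1],[0,0,0],0.02],[[0,0,0],[0,0,0],0.02]]'

```text
t: 35.8
eef_pos: [686.6, 127.8, 40.4]
tcp_rot: [3.141, 0.0, -3.077]
ft_force: [0.7, -0.2, -1.5]
opening: 0.138
grip_force: 29.9
```

Emit:
move_arm --commands '[[[0,0,-0.1],[0,0,0],0.02],[[0,0,0],[0,0,0],0.02]]'

```text
t: 36.0
eef_pos: [686.8, 127.8, 39.6]
tcp_rot: [3.141, 0.0, -3.078]
ft_force: [0.5, 0.4, 0.8]
opening: 0.138
grip_force: 30.0
```

Seated (contact at the predicted height). Release, rise, and fetch the near screw.

Emit:
move_arm --commands '[[[0,0,0],[0,0,0],0.35],[[0,0,0],[0,0,0],0.35],[[0,0,0],[0,0,0],0.35],[[0,0,0],[0,0,0],0.35],[[0,0,1],[0,0,0],0.35],[[0,0,3],[0,0,0],0.35],[[0,0,4],[0,0,0],0.35],[[0,0,4.5],[0,0,0],0.35]]'

```text
t: 36.8
eef_pos: [686.0, 127.7, 165.8]
tcp_rot: [3.142, -0.001, -3.077]
ft_force: [0.7, 0.5, 0.8]
opening: 0.347
grip_force: 0.0
```

Emit:
move_arm --commands '[[[-2.44,-2.73,0],[0,0,-7.8],0.5],[[-2.44,-2.73,0],[0,0,-7.8],0.5],[[-2.44,-2.73,0],[0,0,-7.8],0.5],[[-2.44,-2.73,0],[0,0,-7.8],0.5],[[-2.44,-2.73,0],[0,0,-7.8],0.5],[[-2.44,-2.73,0],[0,0,-7.8],0.5],[[-2.44,-2.73,0],[0,0,-7.8],0.5],[[-2.44,-2.73,0],[0,0,-7.8],0.5],[[-2.44,-2.73,0],[0,0,-7.8],0.5],[[-2.44,-2.73,0],[0,0,-7.8],0.5]]'

```text
t: 37.8
eef_pos: [441.6, -146.1, 165.3]
tcp_rot: [3.141, 0.001, 1.839]
ft_force: [-0.4, -0.8, 0.3]
opening: 0.498
grip_force: 0.0
```

Emit:
move_arm --commands '[[[-2.44,-2.73,0],[0,0,-7.8],0.5],[[-2.44,-2.73,0],[0,0,-7.8],0.5],[[0,0,0],[0,0,0],0.5],[[0,0,-4],[0,0,0],0.5],[[0,0,-4],[0,0,0],0.5],[[0,0,-3.5],[0,0,0],0.5],[[0,0,0],[0,0,0],0.5],[[0,0,0],[0,0,0],0.5]]'

```text
t: 38.6
eef_pos: [394.3, -199.6, 50.2]
tcp_rot: [-3.141, -0.0, 1.573]
ft_force: [0.4, 0.4, 0.2]
opening: 0.502
grip_force: 0.0
```

Target z is −5.

Emit:
move_arm --commands '[[[0,0,-1.5],[0,0,0],0.5],[[0,0,-1.5],[0,0,0],0.5],[[0,0,0],[0,0,0],0.5]]'

```text
t: 38.9
eef_pos: [394.4, -199.9, 20.3]
tcp_rot: [3.141, 0.001, 1.573]
ft_force: [-0.3, -0.6, -0.4]
opening: 0.501
grip_force: 0.0
```

Emit:
move_arm --commands '[[[0,0,-1.2],[0,0,0],0.5],[[0,0,-1.25],[0,0,0],0.5],[[0,0,0],[0,0,0],0.5]]'

```text
t: 39.2
eef_pos: [394.3, -200.0, -4.2]
tcp_rot: [3.141, 0.0, 1.573]
ft_force: [-0.1, 0.3, 0.3]
opening: 0.497
grip_force: 0.0
```

Emit:
move_arm --commands '[[[0,0,0],[0,0,0],0.02],[[0,0,0],[0,0,0],0.02],[[0,0,0],[0,0,0],0.02],[[0,0,0],[0,0,0],0.02],[[0,0,0],[0,0,0],0.02],[[0,0,0],[0,0,0],0.02],[[0,0,0],[0,0,0],0.02]]'

```text
t: 39.9
eef_pos: [393.9, -199.9, -4.9]
tcp_rot: [3.141, 0.0, 1.572]
ft_force: [-0.8, 1.0, 6.3]
opening: 0.141
grip_force: 30.1
```

Emit:
move_arm --commands '[[[0,0,0.5],[0,0,0],0.02],[[0,0,2],[0,0,0],0.02],[[0,0,4],[0,0,0],0.02],[[0,0,4],[0,0,0],0.02],[[0,0,4],[0,0,0],0.02],[[0,0,2.5],[0,0,0],0.02],[[0,0,0],[0,0,0],0.02]]'

```text
t: 40.6
eef_pos: [394.8, -200.5, 168.0]
tcp_rot: [3.137, 0.003, 1.572]
ft_force: [-0.4, -0.2, -1.8]
opening: 0.138
grip_force: 29.9
```

Emit:
move_arm --commands '[[[2.05,2.71,0],[0,0,7.8],0.02],[[2.05,2.71,0],[0,0,7.8],0.02],[[2.05,2.71,0],[0,0,7.8],0.02],[[2.05,2.71,0],[0,0,7.8],0.02],[[2.05,2.71,0],[0,0,7.8],0.02],[[2.05,2.71,0],[0,0,7.8],0.02],[[2.05,2.71,0],[0,0,7.8],0.02],[[2.05,2.71,0],[0,0,7.8],0.02],[[2.05,2.71,0],[0,0,7.8],0.02],[[2.05,2.71,0],[0,0,7.8],0.02]]'

```text
t: 41.6
eef_pos: [598.9, 72.5, 163.5]
tcp_rot: [-3.141, -0.002, 2.939]
ft_force: [1.0, -1.1, -0.5]
opening: 0.138
grip_force: 29.9
```

Emit:
move_arm --commands '[[[2.05,2.71,0],[0,0,7.8],0.02],[[2.05,2.71,0],[0,0,7.8],0.02],[[0,0,0],[0,0,0],0.02],[[0,0,-4],[0,0,0],0.02],[[0,0,-3],[0,0,0],0.02],[[0,0,0],[0,0,0],0.02],[[0,0,0],[0,0,0],0.02]]'

```text
t: 42.3
eef_pos: [639.5, 125.0, 94.8]
tcp_rot: [3.142, -0.001, -3.078]
ft_force: [-0.2, -0.8, -0.3]
opening: 0.143
grip_force: 29.9
```

Emit:
move_arm --commands '[[[0,0,-2],[0,0,0],0.02],[[0,0,-2],[0,0,0],0.02],[[0,0,-0.4],[0,0,0],0.02],[[0,0,-0.3],[0,0,0],0.02],[[0,0,-0.3],[0,0,0],0.02],[[0,0,0],[0,0,0],0.02]]'

```text
t: 42.9
eef_pos: [640.1, 125.4, 45.7]
tcp_rot: [3.141, 0.001, -3.078]
ft_force: [0.8, -1.2, -0.6]
opening: 0.135
grip_force: 29.9
```

Emit:
move_arm --commands '[[[0,0,-0.2],[0,0,0],0.02],[[0,0,-0.2],[0,0,0],0.02],[[0,0,0],[0,0,0],0.02]]'

```text
t: 43.2
eef_pos: [639.8, 125.4, 40.9]
tcp_rot: [3.141, 0.0, -3.078]
ft_force: [0.9, -0.3, -1.0]
opening: 0.14
grip_force: 29.9
```

Emit:
move_arm --commands '[[[0,0,-0.1],[0,0,0],0.02],[[0,0,0],[0,0,0],0.02]]'

```text
t: 43.4
eef_pos: [639.8, 125.4, 39.9]
tcp_rot: [3.141, 0.0, -3.077]
ft_force: [0.3, -0.4, -0.8]
opening: 0.14
grip_force: 29.9
```

Emit:
move_arm --commands '[[[0,0,-0.1],[0,0,0],0.02],[[0,0,0],[0,0,0],0.02]]'

```text
t: 43.6
eef_pos: [640.1, 125.4, 39.3]
tcp_rot: [3.141, 0.001, -3.078]
ft_force: [0.9, 0.7, 2.3]
opening: 0.14
grip_force: 30.0
```

Contact. Release, rise and move clear, then look.

Emit:
move_arm --commands '[[[0,0,0],[0,0,0],0.35],[[0,0,0],[0,0,0],0.35],[[0,0,0],[0,0,0],0.35],[[0,0,0],[0,0,0],0.35],[[0,0,1],[0,0,0],0.35],[[0,0,3],[0,0,0],0.35],[[0,0,4],[0,0,0],0.35],[[0,0,4.5],[0,0,0],0.35]]'

```text
t: 44.4
eef_pos: [639.2, 125.3, 165.3]
tcp_rot: [3.142, -0.001, -3.078]
ft_force: [1.1, 0.1, -0.2]
opening: 0.347
grip_force: 0.0
```

Emit:
move_arm --commands '[[[-1.5,-4.5,0],[0,0,0],0.35],[[-1.5,-4.5,0],[0,0,0],0.35],[[-1.5,-4.5,0],[0,0,0],0.35],[[-1.5,-4.5,0],[0,0,0],0.35],[[-1.5,-4.5,0],[0,0,0],0.35],[[-1.5,-4.5,0],[0,0,0],0.35],[[-1.5,-4.5,0],[0,0,0],0.35],[[0,0,0],[0,0,0],0.35]]'

```text
t: 45.2
eef_pos: [533.3, -194.1, 164.8]
tcp_rot: [-3.141, 0.0, -3.082]
ft_force: [0.5, 0.7, -1.0]
opening: 0.35
grip_force: 0.0
```

```bash
python3 - <<'E'
from h import *
a=np.array(read_camera("top"))[95:165,130:280];b=np.array(read_camera("scene"))[110:190,205:315]
c=np.vstack([cv2.resize(a,(600,280),interpolation=2),cv2.resize(b,(440,320),interpolation=2)[:, :].copy() if 0 else cv2.copyMakeBorder(cv2.resize(b,(440,320),interpolation=2),0,0,0,160,0)])
cv2.imwrite("pics/end.png",c)
E
```

```text
(no output)
```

View pics/end.png

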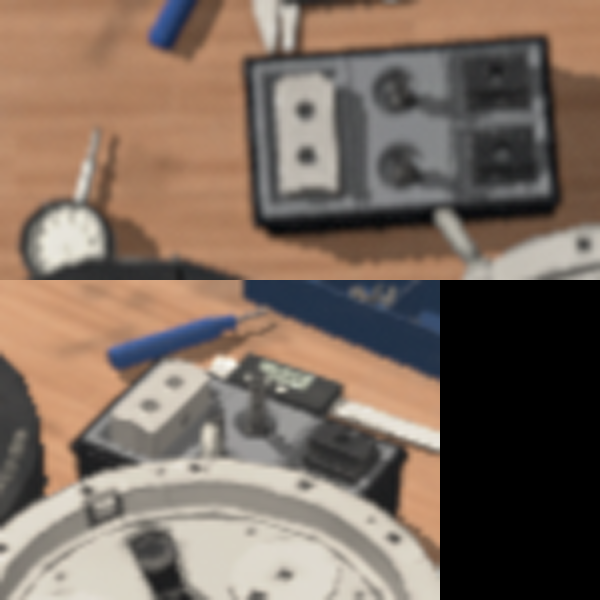

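The pictures show the soft jaw in the long pocket at (305,135), both screws standing in the wells at (395,90) and (400,165), both nuts in their pockets at (497,80) and (502,150), and the dial untouched.

```bash
python3 -c "
from cell import env
print(env.job_done())"
```

```text
the job is handed in; nothing more can be done
None
```

The job is handed in at about 45 s: both T-nuts, the soft jaw and both cap screws are seated in their pockets and released, and the dial indicator was not touched.

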